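Index the vial slide to its next hole

ROBOT

A 6-joint arm with a two-finger parallel gripper is mounted at the origin on a cart in front of the work surface, level with it; the furniture and walls round the work are solid. World frame = base frame: x ahead of the robot, y to its left, z up, the work surface at z = 0. Lengths are in m, angles in degrees, forces in N, time in s.
With the tool pointing down it reaches from about 0.4 to 0.825 m from the base axis. Payload 7 kg.
Tool frame: the origin (TCP) lies on the centre line of the jaws, within the pads' length; the fingertips stand 8 mm ahead of it and the grasp point (between the pads) lies 11 mm behind it; z points along the fingers, y is the line along which they close (so a half turn about z gives the same grasp; the last joint's range is limited). The gripper opens to 88 mm and grips with 3 to 60 N. Pads are 19 mm wide; open, the fingers measure 130 mm over their backs; the gripper's body (78 mm by 193 mm) begins 47 mm behind the grasp point.
Start: joints at [82.454, 20.546, 0.682, 0, -70.136, -16.507], TCP at [0.275, 0.616, 0.235] pointing down, gripper open.
Joint ranges: [-176.03, 176.03], [-82.01, 121.73], [-58.28, 71.71], [-173.87, 95.51], [-174.79, -0.11], [-173.66, 173.66]. Speed limits (degrees/s): [136.94, 136.94, 172.46, 180, 180, 180].

INTERFACE

Orientations are given as [roll, pitch, yaw] about the fixed x, y, z axes, in that order (R = Rz(yaw) Ry(pitch) Rx(roll)).
In Python, from plant import r gives the robot as it stands.
- The arm moves only by the tool carry_out, never from a script. Its argument "targets" is a list of rows, each a list of 6 numbers: the shift along the tool's x, y, z scaled (see below), then the turn, a rotation vector about the tool's x, y, z scaled (see below). A call has 1 to 5 rows; each row shifts and turns the commanded pose from where the row before left it, along the tool's axes as they then stand; what a row does not reach is not made up. The controller multiplies each number of a shift by 0.5 m and each number of a turn by 60 degrees. A row lasts 1/8 s, in which the tool goes at most 62.5 mm and 10.7 degrees, less where a joint would pass 70% of its speed; a pose out of reach is approached as far as the arm can. A call with a number of a shift or a turn outside -1 to 1 is refused whole. A call with a gripper value outside its range is refused whole. "hand" is the opening, from 0 (shut) to 1 (fully open), set as the call begins (left out, the last holds). The fingers move at their own pace and stop on an object; "squeeze" is the grip in N (left out, the last holds). Time passes only in rows, so rows that do not move let the fingers close. It gives the time, the measured TCP pose, the force, the opening and the grip force at its end, in the units of the state.
- r.get_state(): the state, without advancing time (a new reading comes with each control period).
- r.capture(name): name is "scene" or "top"; returns the picture (420x560x3 uint8, red, green, blue); there is no depth.
- r.camera_info(name): a dict with "K" (3x3 intrinsics, pixels), "eye" and "attitude" of the camera in the world. Camera axes: x right, y down, z forward; pixel columns grow to the right and rows downward; lengths in m; the calibration is good to about 2 mm. A picture is of the moment at which its call begins. camera_info takes no time and is no camera call.
- r.close_job(): hands the job in; it is judged then, once.
The state is a dict: "time_s": time; "joints": joint angles; "qd": joint speeds; "joint_torque": joint torques, N m; "tcp_pos": TCP position; "eef_rot": TCP orientation; "contact_force": force on the tool from outside, world axes, zero at the start; "moment": the same for the moment, N m; "gripper_width": finger opening in m; "gripper_force": force on a finger pad.
Only numpy, scipy, OpenCV 4.12 (cv2) and the standard library are available. Lean on these libraries where they do the work, as an engineer would, in place of code of your own. Each camera call takes 0.05 s, during which the arm holds its last target. There are 200 camera calls.

TASK

The vial saddle on the index rail has to move one hole along, to the robot's left. Take the slotted driver out of its stand and with it (not with the gripper) turn the keeper screw anticlockwise until its tab is swung well clear of the plunger, then stand the driver back in its stand. Then pull the plunger up by its knob, slide the saddle exactly one hole to the left, let the pin go fully home in that hole, and finish still gripping the knob with the pin home; leave the beaker, jar and bottles alone.

Things in the scene. Friction and masses are not known exactly. Their poses are not given: they have to be found in the camera images.
- rail: Fixed index rail lying left-right on the bench, 326 mm long with end caps (y = -202 to +124 mm), 44 mm wide, 30 mm high. Origin on the bench under the hole in which the pin starts; x across the rail (away from the robot), y along it (robot's left), z up. Row of 12 mm holes in its top face, 40 mm apart, at y = -40, 0, 40, 80 mm.
- saddle (a joint): Position of the grey saddle along the rail's +y, m. 0 = start hole, 0.040 = next hole to the left; travel -0.040 to 0.080. About 3 N friction; it slides only while the pin is up. The saddle is 64 mm wide, reaches 130 mm to the right and 22 mm to the left of the plunger axis, top face at z = 46 mm.
- plunger (a joint): Lift of the spring plunger on the saddle, m. 0 = pin fully home, 8 mm deep in the hole; the pin clears the holes above 0.008; stop at 0.018. A spring pulls it down with 3 N at 0 to 6 N at the top. 10 mm pin, round end, 1.5 mm play in the hole along the rail. With the keeper tab over its flange it lifts only 2 mm.
- knob (a point): Centre of the plunger's knob: upright black ribbed cylinder, 24 mm diameter, 26 mm high (z = 78 to 104 mm above the bench with the pin home). Below it a 12 mm stem, and a 32 mm flange whose top is 26 mm below this point. Moves with saddle and plunger.
- keeper (a joint): Angle of the captive keeper screw, rad, growing anticlockwise seen from above. Near 0 (0 to 0.1) its tab lies over the plunger's flange; the tab is well clear above 0.8; stop at 1.35. Stays where it is left, turns with about 0.05 N m.
- slot (a point): Centre of the top face of the keeper screw's round head (30 mm diameter, top at z = 87 mm), 60 mm to the right of the plunger axis. Its y axis runs along the straight slot (7 mm wide, its mouth bevelled to 10 mm; 10 mm deep; open at both ends), which turns with the screw; the 14 mm wide tab points the same way (+y), tip 51 mm from the axis, z = 67 to 72 mm.
- driver: Slotted driver upright in the stand, 125 mm long, 0.12 kg. Origin at the middle of the blade's lower edge, z up. Blade 3 mm thick (x), 20 mm wide (y), 17 mm long; 10 mm shaft; 36 mm round bolster at z = 58 to 63 mm rests on the stand; black handle z = 63 to 125 mm, 20 mm thick (x; grip across these flats, tips above the bolster), 32 mm wide (y), broad faces parallel to the blade.
- stand: Fixed grey stand, block 60 x 60 x 64 mm high with a 27 mm round hole right through its middle. Origin at the centre of its underside on the bench. With the driver in it the blade's edge is 6 mm above the bench.
- beaker: Cloudy plastic beaker, 90 mm wide, 104 mm high, a bystander. Origin under its centre.
- jar: Small white jar with ribbed cap, 36 mm wide, 68 mm high, a bystander. Origin under its centre.
- brown_bottle: Small brown bottle with black cap, 33 mm wide, 65 mm high, a bystander. Origin under its centre.
- sample_bottle: White open-necked sample bottle, 58 mm wide, 112 mm high, a bystander. Origin under its centre.
- vial (a point): Vial fixed in a white cup on the saddle, 106 mm to the right of the plunger axis, 25 mm wide (cup 34 mm), top at z = 104 mm. Origin under its centre.

How it is judged:
By the outcome, as a careful person would: the job done as asked, in the order asked, and still so for the second after the job is handed in, while the arm keeps its last pose, push and grip.
It also fails if it takes over 59 s, if anything falls off the work surface, if the arm or the gripper's body presses on something with over 40 N, if the wrist force passes 120 N, or if a joint passes its speed limit or range.

## Working session

There is one attempt and no reset: what is moved stays moved. The work goes in short steps, Python scripts to look and compute and a tool call to move; the robot and the scene stay as the last step left them, time stands still between calls to the robot, and variables do not carry over. Pictures are saved under pics/ and viewed, at most 10 in all, crops included, and the job is handed in when it is done.

Besides the shell and the picture viewer there is one more tool, called after "Request:" as name(argument=value, ...), one argument or row to a line, values as JSON. carry_out: Moves the arm, as the interface text tells. Its arguments: {"type":"object","properties":{"targets":{"type":"array","items":{"type":"array","items":{"type":"number","minimum":-1,"maximum":1}}},"hand":{"type":"number"},"squeeze":{"type":"number"}},"required":["targets"]}

```bash
mkdir -p pics; ls; python3 - <<'E'
from plant import r
import cv2
for n in("scene","top"):
    cv2.imwrite(f"pics/{n}0.png",r.capture(n)[:,:,::-1]); print(n,r.camera_info(n))
print(r.get_state())
E
```

```text
pics
scene {'K': array([[410.71409309,   0.        , 278.20003087],
       [  0.        , 410.71409309, 216.8722462 ],
       [  0.        ,   0.        ,   1.        ]]), 'eye': array([-0.10239577, -0.27949884,  0.75741882]), 'attitude': array([-131.46045747,    0.80238794,  -56.70688817])}
top {'K': array([[461.19741353,   0.        , 281.36153293],
       [  0.        , 461.19741353, 218.56194867],
       [  0.        ,   0.        ,   1.        ]]), 'eye': array([0.47537378, 0.1418711 , 1.33137627]), 'attitude': array([-176.08850771,    0.48553783,  -88.69796625])}
{'time_s': 0.1, 'joints': array([ 8.24543791e+01,  2.05870885e+01,  6.37042642e-01, -1.78868246e-02,
       -7.01350427e+01, -1.65070704e+01]), 'qd': array([ 0.01627044, -0.16337898,  0.10353223,  0.16613233, -0.07701991,
        0.00430845]), 'joint_torque': array([-3.21370593e-03, -5.84165490e+01,  2.93751132e+01,  7.01560736e+00,
        1.01859873e-02, -5.71450028e-05]), 'tcp_pos': array([0.27495985, 0.61597812, 0.23370358]), 'eef_rot': array([ 1.79913640e+02, -8.05629077e-03, -2.40587757e+01]), 'contact_force': array([ 0.41289194, -0.10306926, -0.20914878]), 'moment': array([-0.00365871, -0.03673881,  0.04975011]), 'gripper_force': 0.0, 'gripper_width': 0.08777231649930832}
```

View pics/scene0.png

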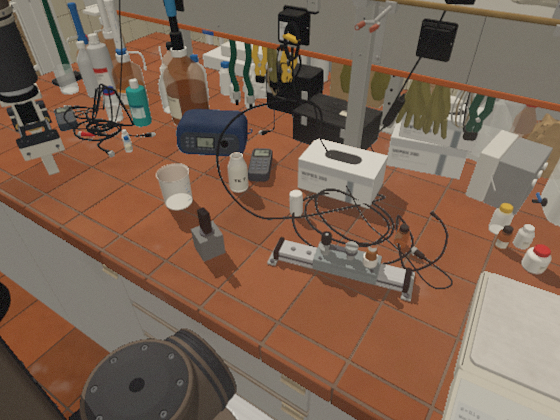

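View pics/top0.png

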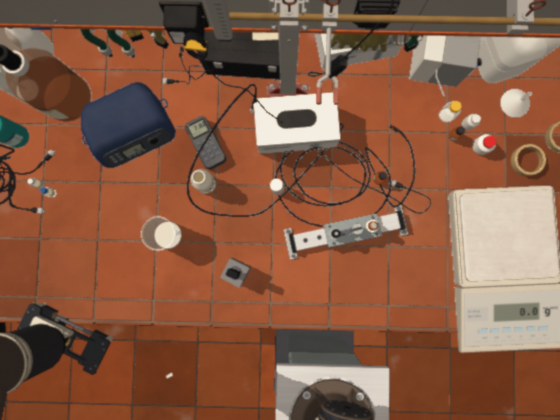

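```bash
cat > h.py <<'E'
import numpy as np, cv2
from scipy.spatial.transform import Rotation as R
from plant import r
def cam(n):
    c=r.camera_info(n); return c["K"],c["eye"],R.from_euler('xyz',c["attitude"],degrees=True).as_matrix()
def ray(n,u,v,z):
    K,e,A=cam(n); d=A@np.linalg.solve(K,[u,v,1]); return e+d*(z-e[2])/d[2]
def proj(n,p):
    K,e,A=cam(n); q=K@(A.T@(np.asarray(p)-e)); return q[:2]/q[2]
def tri(u1,v1,u2,v2):
    L=[];b=[]
    for n,u,v in(("scene",u1,v1),("top",u2,v2)):
        K,e,A=cam(n); d=A@np.linalg.solve(K,[u,v,1]); d/=np.linalg.norm(d); P=np.eye(3)-np.outer(d,d); L.append(P); b.append(P@e)
    return np.linalg.lstsq(np.vstack(L),np.hstack(b),rcond=None)[0]
def crop(n,f,u0,v0,w,h,s):
    cv2.imwrite(f"pics/{f}.png",cv2.resize(r.capture(n)[v0:v0+h,u0:u0+w,::-1],None,fx=s,fy=s,interpolation=cv2.INTER_CUBIC))
def st():
    s=r.get_state(); np.set_printoptions(precision=4,suppress=True)
    for k in("time_s","joints","tcp_pos","eef_rot","contact_force","moment","gripper_width","gripper_force"): print(k,s[k])
E
python3 - <<'E'
from h import *
crop("top","topc",215,185,200,110,4)
crop("scene","scenec",185,195,240,110,3.33)
print(ray("top",335,233,.1),proj("top",[.5,0,0]))
E
```

```text
[0.52388204 0.01026532 0.1       ] [334.71016969 242.65091944]
```

View pics/topc.png

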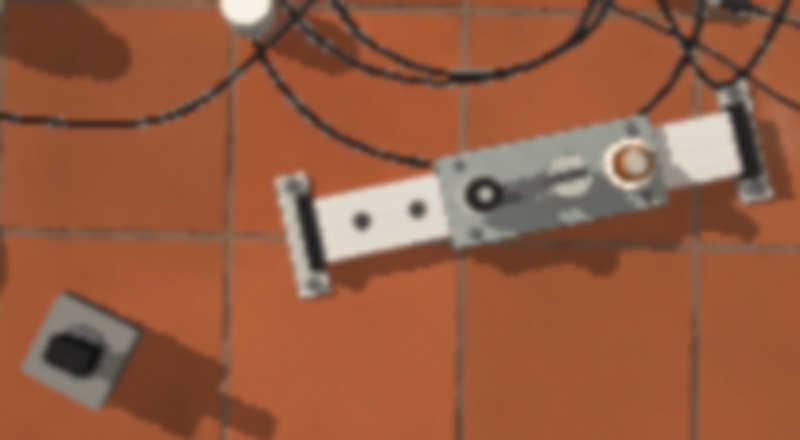

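View pics/scenec.png

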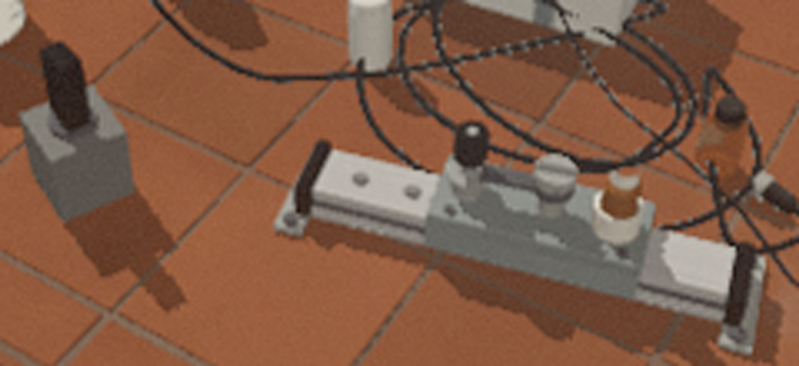

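```bash
cat > fit.py <<'E'
from h import *
from scipy.optimize import least_squares
T=lambda x,y:(215+(x+.5)/4-.5,185+(y+.5)/4-.5)
S=lambda x,y:(185+(x+.5)/3.33-.5,195+(y+.5)/3.33-.5)
P=[((0,0,.104),(484,193),(470,130)),((0,-.06,.087),(569,177),(557,164)),((0,.04,.03),(417,209),(412,191)),((0,.08,.03),(362,221),(361,178))]
def res(p):
    M=R.from_euler('z',p[2]).as_matrix(); o=[]
    for m,t,s in P:
        w=M@m+[p[0],p[1],0]; o+=list(proj("top",w)-T(*t))+list(proj("scene",w)-S(*s))
    return np.array(o)
if __name__=="__main__":
    f=least_squares(res,[.52,.01,.1]); print(f.x[:2],np.degrees(f.x[2])); print(f.fun.reshape(-1,4))
    for q in [(65,291),(143,328),(99,411),(22,370),(82,350)]: print(ray("top",*T(*q),.064))
    print("handle",ray("top",*T(73,355),.131),tri(*S(62,50),*T(73,355)))
    crop("top","h1",215,245,45,50,10); crop("scene","h2",185,195,45,70,8)
    a=cv2.imread("pics/h1.png");b=cv2.imread("pics/h2.png");k=np.zeros((560,810,3),np.uint8);k[:500,:450]=a;k[:560,450:]=b;cv2.imwrite("pics/h.png",k[:,:800])
    for n,u,v,z in (("jar",277,186,.068),("smp",203,178,.112),("brown",382,176,.065),("beak",158,233,.104)): print(n,ray("top",u,v,z))
E
python3 fit.py
```

```text
[0.52304103 0.00929843] 13.823914439080527
[[-0.10397223  0.39364833  0.8188471  -0.48681031]
 [-0.33728134 -0.20668053 -0.21552321  0.49290444]
 [-0.04949671  0.42992205  0.32988495 -0.49091825]
 [-0.14789634  0.5119837   0.0279469  -0.36321173]]
[0.45208295 0.29052438 0.064     ]
[0.42808722 0.23636178 0.064     ]
[0.37106295 0.26484983 0.064     ]
[0.39762322 0.31830926 0.064     ]
[0.41216003 0.27767786 0.064     ]
handle [0.41214858 0.2762347  0.131     ] [0.41123037 0.27714858 0.13330377]
jar [0.65126493 0.16861669 0.068     ]
smp [0.66239141 0.36575376 0.112     ]
brown [ 0.68577425 -0.12092667  0.065     ]
beak [0.51315219 0.48235201 0.104     ]
```

View pics/h.png

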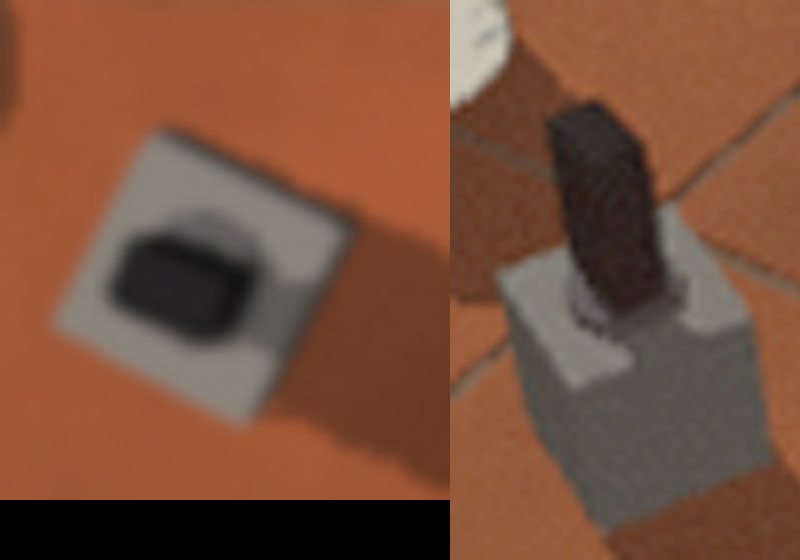

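```bash
cat > hfit.py <<'E'
from h import *
from scipy.optimize import minimize
I={"top":(215,245,45,50),"scene":(185,195,45,70)}; m={}
for n,(u,v,w,h) in I.items():
    g=cv2.resize(r.capture(n)[v:v+h,u:u+w],None,fx=8,fy=8,interpolation=cv2.INTER_CUBIC).max(2); a=(g<75).astype(np.uint8)
    k,l,s,c=cv2.connectedComponentsWithStats(a); i=1+np.argmax(s[1:,4]); m[n]=(l==i).astype(np.uint8); print(n,s[i],c[i])
def mask(n,p,ch=.005):
    M=R.from_euler('z',p[2]).as_matrix(); u,v,w,h=I[n]
    a=[(sx*x,sy*y,z) for sx in(1,-1) for sy in(1,-1) for x,y in((.010,.016-ch),(.010-ch,.016)) for z in(.069,.131)]
    q=np.array([(proj(n,M@c+[p[0],p[1],0])-[u,v]+.5)*8-.5 for c in a])
    z=np.zeros((h*8,w*8),np.uint8); cv2.fillConvexPoly(z,cv2.convexHull(np.round(q*16).astype(np.int32)),1,shift=4); return z
def cost(p): return sum((mask(n,p)!=m[n]).mean() for n in I)
best=min((minimize(cost,[.412,.277,np.radians(a)],method="Nelder-Mead",options=dict(initial_simplex=[[.412,.277,np.radians(a)],[.418,.277,np.radians(a)],[.412,.283,np.radians(a)],[.412,.277,np.radians(a+15)]])) for a in range(-90,90,20)),key=lambda f:f.fun)
print(best.x,np.degrees(best.x[2]),best.fun)
for d in range(-30,31,5): print(d,cost(best.x+[0,0,np.radians(d)]))
E
python3 hfit.py
```

```text
top [  90  186  120   88 7644] [150.34981685 228.85361068]
scene [   96   104   131   228 18135] [159.24063965 213.95307417]Traceback (most recent call last):
  File "hfit.py", line 13, in <module>
    best=min((minimize(cost,[.412,.277,np.radians(a)],method="Nelder-Mead",options=dict(initial_simplex=[[.412,.277,np.radians(a)],[.418,.277,np.radians(a)],[.412,.283,np.radians(a)],[.412,.277,np.radians(a+15)]])) for a in range(-90,90,20)),key=lambda f:f.fun)
  File "hfit.py", line 13, in <genexpr>
    best=min((minimize(cost,[.412,.277,np.radians(a)],method="Nelder-Mead",options=dict(initial_simplex=[[.412,.277,np.radians(a)],[.418,.277,np.radians(a)],[.412,.283,np.radians(a)],[.412,.277,np.radians(a+15)]])) for a in range(-90,90,20)),key=lambda f:f.fun)
              ~~~~~~~~^^^^^^^^^^^^^^^^^^^^^^^^^^^^^^^^^^^^^^^^^^^^^^^^^^^^^^^^^^^^^^^^^^^^^^^^^^^^^^^^^^^^^^^^^^^^^^^^^^^^^^^^^^^^^^^^^^^^^^^^^^^^^^^^^^^^^^^^^^^^^^^^^^^^^^^^^^^^^^^^^^^^^^^^^^^^^^^^^^^^^^^^^^^^^^^^
    res = _minimize_neldermead(fun, x0, args, callback, bounds=bounds,
                               **options)
    fxr = func(xr)
    fx = function(np.copy(x), *(wrapper_args + args))
  File "hfit.py", line 12, in cost
    def cost(p): return sum((mask(n,p)!=m[n]).mean() for n in I)
                        ~~~^^^^^^^^^^^^^^^^^^^^^^^^^^^^^^^^^^^^^
  File "hfit.py", line 12, in <genexpr>
    def cost(p): return sum((mask(n,p)!=m[n]).mean() for n in I)
                             ~~~~^^^^^
  File "hfit.py", line 10, in mask
    q=np.array([(proj(n,M@c+[p[0],p[1],0])-[u,v]+.5)*8-.5 for c in a])
                 ~~~~^^^^^^^^^^^^^^^^^^^^^
  File "h.py", line 9, in proj
    K,e,A=cam(n); q=K@(A.T@(np.asarray(p)-e)); return q[:2]/q[2]
          ~~~^^^
  File "h.py", line 5, in cam
    c=r.camera_info(n); return c["K"],c["eye"],R.from_euler('xyz',c["attitude"],degrees=True).as_matrix()
ValueError: time passes only in moves, steps and waits
```

```bash
sed -i 's/^def cam/import functools\n@functools.cache\ndef cam/' h.py; python3 hfit.py
```

```text
top [  89  186  121   88 7632] [150.23742138 228.82953354]
scene [   96   103   131   234 18036] [159.01757596 213.56004657]
[0.40914404 0.27947621 2.75417669] 157.8027004744793 0.02498809523809524
-30 0.037073412698412696
-25 0.03834226190476191
-20 0.03967857142857143
-15 0.03427281746031746
-10 0.02926686507936508
-5 0.02612202380952381
0 0.02498809523809524
5 0.02611309523809524
10 0.028046626984126986
15 0.030288690476190476
20 0.03289484126984127
25 0.03582242063492064
30 0.04087400793650794
```

```bash
cat >> h.py <<'E'
def plan(x,y,z,yaw,n,start=None):
    """n rows from the measured (or given x,y,z,yaw) pose to a tool-down pose, in move units"""
    s=r.get_state()
    p,a=(s["tcp_pos"],s["eef_rot"][2]) if start is None else (np.array(start[:3]),start[3])
    p=np.array(p); q=R.from_euler('xyz',[180,0,a],degrees=True); g=np.array([x,y,z]); out=[]
    for k in range(n):
        d=q.inv().apply((g-p)/(n-k)); t=a-yaw
        row=np.r_[np.round(d/.5,3),0,0,np.round(t/(n-k)/60,3)]
        p=p+q.apply(row[:3]*.5); a-=row[5]*60; q=R.from_euler('xyz',[180,0,a],degrees=True); out.append([float(v) for v in row])
    for i in range(0,n,5): print(out[i:i+5])
E
python3 - <<'E'
from h import *
plan(.411,.278,.200,-113,10)
E
```

```text
[[0.052, 0.051, 0.007, 0.0, 0.0, 0.148], [0.06, 0.042, 0.007, 0.0, 0.0, 0.148], [0.065, 0.032, 0.007, 0.0, 0.0, 0.148], [0.07, 0.022, 0.007, 0.0, 0.0, 0.148], [0.072, 0.011, 0.007, 0.0, 0.0, 0.148]]
[[0.073, -0.0, 0.007, 0.0, 0.0, 0.148], [0.072, -0.012, 0.007, 0.0, 0.0, 0.149], [0.069, -0.023, 0.007, 0.0, 0.0, 0.148], [0.065, -0.033, 0.006, 0.0, 0.0, 0.149], [0.059, -0.043, 0.007, 0.0, 0.0, 0.148]]
```

Request:
carry_out(
  targets=[
    [0.052, 0.051, 0.007, 0, 0, 0.148],
    [0.06, 0.042, 0.007, 0, 0, 0.148],
    [0.065, 0.032, 0.007, 0, 0, 0.148],
    [0.07, 0.022, 0.007, 0, 0, 0.148],
    [0.072, 0.011, 0.007, 0, 0, 0.148],
  ],
  hand=1,
)

```text
time_s: 1.12
tcp_pos: [0.3433, 0.446, 0.2171]
eef_rot: [-180.0, 0.0, -68.7]
contact_force: [1.2, 0.2, -0.1]
gripper_width: 0.0879
gripper_force: 0.0
```

Request:
carry_out(
  targets=[
    [0.073, 0, 0.007, 0, 0, 0.148],
    [0.072, -0.012, 0.007, 0, 0, 0.149],
    [0.069, -0.023, 0.007, 0, 0, 0.148],
    [0.065, -0.033, 0.006, 0, 0, 0.149],
    [0.059, -0.043, 0.007, 0, 0, 0.148],
  ],
)

```text
time_s: 1.75
tcp_pos: [0.4114, 0.2769, 0.2003]
eef_rot: [-180.0, 0.0, -113.3]
contact_force: [0.6, 0.1, 0.4]
gripper_width: 0.0875
gripper_force: 0.0
```

Request:
carry_out(
  targets=[
    [0, 0, 0, 0, 0, 0],
  ],
)

```text
time_s: 1.88
tcp_pos: [0.4113, 0.276, 0.2001]
eef_rot: [180.0, -0.0, -113.2]
contact_force: [0.1, 0.8, 0.5]
gripper_width: 0.0875
gripper_force: 0.0
```

```bash
python3 - <<'E'
from h import *
st(); plan(.411,.278,.086,-113,4)
E
```

```text
time_s 1.875
joints [ 56.639    5.0554 -24.387   -0.0055 -60.5647 -79.8363]
tcp_pos [0.4113 0.276  0.2001]
eef_rot [ 179.994    -0.0061 -113.1999]
contact_force [0.1114 0.82   0.4597]
moment [ 0.1838 -0.0798 -0.031 ]
gripper_width 0.08754541565983977
gripper_force 0.0
[[-0.001, 0.001, 0.057, 0.0, 0.0, -0.001], [-0.001, 0.0, 0.057, 0.0, 0.0, -0.001], [-0.001, 0.001, 0.057, 0.0, 0.0, -0.001], [-0.0, 0.0, 0.057, 0.0, 0.0, -0.0]]
```

Request:
carry_out(
  targets=[
    [-0.001, 0.001, 0.057, 0, 0, 0],
    [-0.001, 0, 0.057, 0, 0, 0],
    [-0.001, 0.001, 0.057, 0, 0, 0],
    [0, 0, 0.057, 0, 0, 0],
    [0, 0, 0, 0, 0, 0],
  ],
)

```text
time_s: 2.5
tcp_pos: [0.4097, 0.2791, 0.0846]
eef_rot: [179.9, -0.2, -112.9]
contact_force: [-0.1, 0.3, 0.8]
gripper_width: 0.0873
gripper_force: 0.0
```

Request:
carry_out(
  targets=[
    [0, 0, 0, 0, 0, 0],
    [0, 0, 0, 0, 0, 0],
    [0, 0, 0, 0, 0, 0],
    [0, 0, 0, 0, 0, 0],
    [0, 0, 0, 0, 0, 0],
  ],
  hand=0,
  squeeze=35,
)

```text
time_s: 3.12
tcp_pos: [0.4107, 0.2797, 0.0863]
eef_rot: [-180.0, 0.0, -113.0]
contact_force: [0.2, 0.2, -0.2]
gripper_width: 0.0432
gripper_force: 0.0
```

Request:
carry_out(
  targets=[
    [0, 0, 0, 0, 0, 0],
    [0, 0, 0, 0, 0, 0],
    [0, 0, 0, 0, 0, 0],
    [0, 0, 0, 0, 0, 0],
    [0, 0, 0, 0, 0, 0],
  ],
)

```text
time_s: 3.75
tcp_pos: [0.4106, 0.2797, 0.086]
eef_rot: [180.0, -0.0, -113.0]
contact_force: [0.2, 0.8, -0.6]
gripper_width: 0.0199
gripper_force: 35.0
```

```bash
python3 - <<'E'
from h import *
st()
E
```

```text
time_s 3.75
joints [ 56.9656  12.7061 -32.6058  -0.0025 -44.6929 -79.9403]
tcp_pos [0.4106 0.2797 0.086 ]
eef_rot [ 179.9974   -0.0045 -112.9765]
contact_force [ 0.2497  0.7791 -0.5574]
moment [ 0.0797 -0.1292 -0.0137]
gripper_width 0.01986167615540529
gripper_force 34.99029278755188
```

```bash
python3 - <<'E'
from h import *
plan(.5374,-.049,.205,-73,8,(.4106,.2797,.206,-113))
E
```

```text
[[0.063, -0.061, 0.0, 0.0, 0.0, -0.083], [0.068, -0.056, 0.0, 0.0, 0.0, -0.083], [0.073, -0.049, 0.0, 0.0, 0.0, -0.083], [0.077, -0.043, 0.0, 0.0, 0.0, -0.084], [0.081, -0.036, 0.0, 0.0, 0.0, -0.083]]
[[0.083, -0.029, 0.001, 0.0, 0.0, -0.084], [0.085, -0.021, 0.0, 0.0, 0.0, -0.083], [0.087, -0.014, 0.001, 0.0, 0.0, -0.084]]
```

Request:
carry_out(
  targets=[
    [0, 0, -0.04, 0, 0, 0],
    [0, 0, -0.06, 0, 0, 0],
    [0, 0, -0.07, 0, 0, 0],
    [0, 0, -0.07, 0, 0, 0],
  ],
)

```text
time_s: 4.25
tcp_pos: [0.4104, 0.2795, 0.2069]
eef_rot: [180.0, -0.0, -113.0]
contact_force: [0.1, 0.7, -1.4]
gripper_width: 0.02
gripper_force: 35.0
```

Request:
carry_out(
  targets=[
    [0.063, -0.061, 0, 0, 0, -0.083],
    [0.068, -0.056, 0, 0, 0, -0.083],
    [0.073, -0.049, 0, 0, 0, -0.083],
    [0.077, -0.043, 0, 0, 0, -0.084],
    [0.081, -0.036, 0, 0, 0, -0.083],
  ],
)

```text
time_s: 4.88
tcp_pos: [0.4902, 0.0729, 0.206]
eef_rot: [180.0, 0.0, -87.8]
contact_force: [0.1, 0.5, -1.1]
gripper_width: 0.0197
gripper_force: 35.0
```

Request:
carry_out(
  targets=[
    [0.083, -0.029, 0.001, 0, 0, -0.084],
    [0.085, -0.021, 0, 0, 0, -0.083],
    [0.087, -0.014, 0.001, 0, 0, -0.084],
    [0, 0, 0, 0, 0, 0],
    [0, 0, 0, 0, 0, 0],
  ],
)

```text
time_s: 5.5
tcp_pos: [0.5371, -0.0489, 0.2046]
eef_rot: [180.0, 0.0, -73.0]
contact_force: [0.1, -0.5, -0.7]
gripper_width: 0.02
gripper_force: 35.0
```

```bash
python3 - <<'E'
from h import *
st(); crop("scene","s1",270,150,150,130,5)
for z in (.125,.183,.205): print(z,(proj("scene",[*r.get_state()["tcp_pos"][:2],z])-[270,150]+.5)*5-.5)
print((proj("scene",[.5374,-.049,.087])-[270,150]+.5)*5-.5)
E
```

```text
time_s 5.5
joints [ 15.6246   9.1121 -18.9463  -0.0183 -61.9875   1.3364]
tcp_pos [ 0.5371 -0.0489  0.2046]
eef_rot [179.9545   0.0172 -73.0476]
contact_force [ 0.0575 -0.5143 -0.7235]
moment [0.0698 0.0224 0.0522]
gripper_width 0.019966541526993377
gripper_force 34.99034285545349
0.125 [417.9309 413.5532]
0.183 [432.4864 314.8821]
0.205 [438.3475 275.15  ]
[410.6037 473.9622]
```

View pics/s1.png

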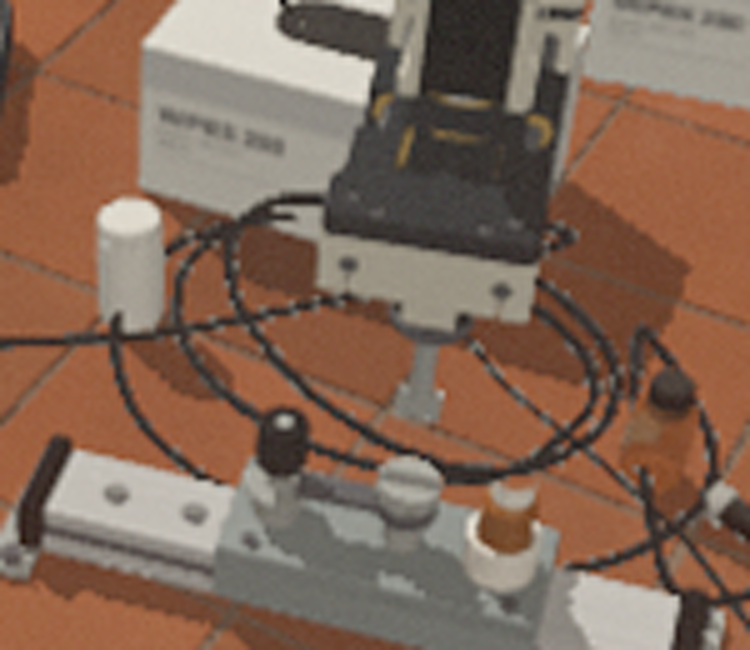

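Request:
carry_out(
  targets=[
    [0, 0, 0.04, 0, 0, 0],
    [0, 0, 0.03, 0, 0, 0],
    [0, 0, 0.004, 0, 0, 0],
    [0, 0, 0.004, 0, 0, 0],
    [0, 0, 0.004, 0, 0, 0],
  ],
)

```text
time_s: 6.18
tcp_pos: [0.5378, -0.0486, 0.1645]
eef_rot: [-179.9, -0.0, -72.9]
contact_force: [0.4, -0.1, -1.0]
gripper_width: 0.0198
gripper_force: 35.0
```

Request:
carry_out(
  targets=[
    [0, 0, 0.003, 0, 0, 0],
    [0, 0, 0.003, 0, 0, 0],
    [0, 0, 0.003, 0, 0, 0],
  ],
)

```text
time_s: 6.55
tcp_pos: [0.5375, -0.0487, 0.1596]
eef_rot: [-180.0, -0.0, -73.0]
contact_force: [-0.5, -0.2, -0.6]
gripper_width: 0.0199
gripper_force: 35.0
```

Request:
carry_out(
  targets=[
    [0, 0, 0.001, 0, 0, -0.08],
    [0, 0, 0, 0, 0, -0.1],
    [0, 0, 0, 0, 0, -0.1],
    [0, 0, 0, 0, 0, -0.1],
    [0, 0, 0, 0, 0, -0.1],
  ],
)

```text
time_s: 7.18
tcp_pos: [0.5365, -0.0492, 0.1588]
eef_rot: [179.9, 0.1, -44.0]
contact_force: [-1.4, -0.4, 0.3]
gripper_width: 0.02
gripper_force: 35.0
```

```bash
python3 - <<'E'
from h import *
st()
E
```

```text
time_s 7.175
joints [ 15.6194  11.5081 -22.5315   0.0115 -56.0818  30.4024]
tcp_pos [ 0.5365 -0.0492  0.1588]
eef_rot [179.8905   0.0532 -43.9718]
contact_force [-1.3676 -0.4355  0.3038]
moment [-0.583   0.9185 -0.0494]
gripper_width 0.019977103880500623
gripper_force 34.993255734443665
```

Request:
carry_out(
  targets=[
    [0, 0, 0, 0, 0, -0.1],
    [0, 0, 0, 0, 0, -0.1],
    [0, 0, 0, 0, 0, -0.1],
    [0, 0, 0, 0, 0, -0.1],
    [0, 0, 0, 0, 0, -0.1],
  ],
)

```text
time_s: 7.8
tcp_pos: [0.5363, -0.0495, 0.1588]
eef_rot: [179.9, 0.1, -14.0]
contact_force: [-2.9, -2.2, 1.0]
gripper_width: 0.02
gripper_force: 35.0
```

Request:
carry_out(
  targets=[
    [0, 0, 0, 0, 0, -0.1],
    [0, 0, 0, 0, 0, -0.05],
    [0, 0, 0, 0, 0, 0],
  ],
)

```text
time_s: 8.18
tcp_pos: [0.5363, -0.0495, 0.1588]
eef_rot: [179.9, 0.1, -5.2]
contact_force: [-3.7, -3.5, 0.8]
gripper_width: 0.02
gripper_force: 35.0
```

```bash
python3 - <<'E'
from h import *
st()
E
```

```text
time_s 8.175
joints [ 15.6061  11.5064 -22.5428   0.0321 -56.0971  69.18  ]
tcp_pos [ 0.5363 -0.0495  0.1588]
eef_rot [179.9231   0.1273  -5.1961]
contact_force [-3.7018 -3.4994  0.8404]
moment [-1.5565  1.4448 -0.0622]
gripper_width 0.020020581460554628
gripper_force 34.994017481803894
```

Request:
carry_out(
  targets=[
    [0, 0, 0, 0, 0, 0.08],
    [0, 0, -0.02, 0, 0, 0],
    [0, 0, -0.03, 0, 0, 0],
    [0, 0, -0.05, 0, 0, 0],
    [0, 0, 0, 0, 0, 0],
  ],
)

```text
time_s: 8.8
tcp_pos: [0.5395, -0.0482, 0.2124]
eef_rot: [-179.9, -0.3, -9.9]
contact_force: [0.0, -0.6, -1.1]
gripper_width: 0.0197
gripper_force: 35.0
```

```bash
python3 - <<'E'
from h import *
st(); crop("scene","s2",270,150,150,130,5)
plan(.4106,.2797,.211,-113,11)
E
```

```text
time_s 8.8
joints [ 15.6536   8.7316 -18.3489   0.0354 -62.5657  64.4587]
tcp_pos [ 0.5395 -0.0482  0.2124]
eef_rot [-179.8759   -0.3328   -9.8718]
contact_force [ 0.0236 -0.5688 -1.1369]
moment [-0.0048  0.0245  0.0327]
gripper_width 0.019680701512553533
gripper_force 34.990235567092896
[[-0.033, -0.055, -0.0, 0.0, 0.0, 0.156], [-0.042, -0.049, -0.0, 0.0, 0.0, 0.156], [-0.049, -0.041, -0.0, 0.0, 0.0, 0.156], [-0.055, -0.033, -0.0, 0.0, 0.0, 0.156], [-0.06, -0.023, -0.0, 0.0, 0.0, 0.156]]
[[-0.062, -0.013, -0.0, 0.0, 0.0, 0.156], [-0.064, -0.003, -0.0, 0.0, 0.0, 0.156], [-0.063, 0.007, -0.0, 0.0, 0.0, 0.157], [-0.062, 0.018, -0.0, 0.0, 0.0, 0.156], [-0.058, 0.028, -0.0, 0.0, 0.0, 0.157]]
[[-0.052, 0.036, -0.0, 0.0, 0.0, 0.156]]
```

View pics/s2.png

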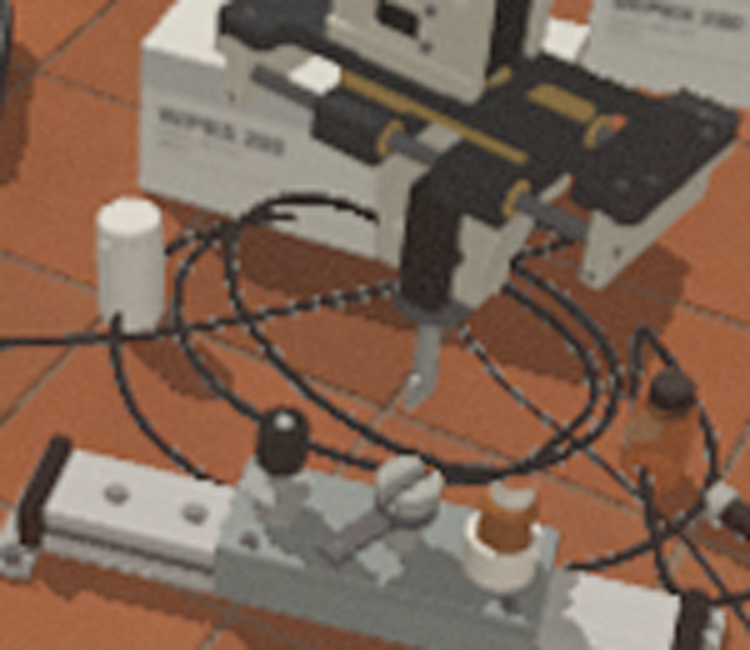

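Request:
carry_out(
  targets=[
    [-0.033, -0.055, 0, 0, 0, 0.156],
    [-0.042, -0.049, 0, 0, 0, 0.156],
    [-0.049, -0.041, 0, 0, 0, 0.156],
    [-0.055, -0.033, 0, 0, 0, 0.156],
    [-0.06, -0.023, 0, 0, 0, 0.156],
  ],
)

```text
time_s: 9.48
tcp_pos: [0.4786, 0.1019, 0.2089]
eef_rot: [-180.0, 0.0, -57.0]
contact_force: [-0.1, 0.4, -1.3]
gripper_width: 0.0201
gripper_force: 35.0
```

Request:
carry_out(
  targets=[
    [-0.062, -0.013, 0, 0, 0, 0.156],
    [-0.064, -0.003, 0, 0, 0, 0.156],
    [-0.063, 0.007, 0, 0, 0, 0.157],
    [-0.062, 0.018, 0, 0, 0, 0.156],
    [-0.058, 0.028, 0, 0, 0, 0.157],
  ],
)

```text
time_s: 10.1
tcp_pos: [0.4206, 0.2509, 0.2089]
eef_rot: [180.0, 0.0, -104.0]
contact_force: [0.3, 0.4, -0.4]
gripper_width: 0.0199
gripper_force: 35.0
```

Request:
carry_out(
  targets=[
    [-0.052, 0.036, 0, 0, 0, 0.156],
    [0, 0, 0, 0, 0, 0],
    [0, 0, 0, 0, 0, 0],
  ],
)

```text
time_s: 10.48
tcp_pos: [0.4097, 0.2792, 0.2088]
eef_rot: [180.0, -0.0, -112.9]
contact_force: [-0.6, -1.0, -1.2]
gripper_width: 0.0197
gripper_force: 35.0
```

```bash
python3 - <<'E'
from h import *
st(); plan(.4106,.2797,.170,-113,3)
t=ray("scene",270+333/5,150+552/5,.0695); h=ray("scene",270+409/5,150+487/5,.087)
d=t-h; print(t,h,np.hypot(*d[:2]),"keeper",np.degrees(np.arctan2(-d[0],d[1]))-13.8)
crop("scene","s3",170,180,90,100,6)
p=r.get_state()["tcp_pos"]
for z in (p[2]-.08,.064): print((proj("scene",[*p[:2],z])-[170,180]+.5)*6-.5)
E
```

```text
time_s 10.475
joints [ 57.0281   4.6795 -23.5847  -0.0122 -61.7685 -79.9183]
tcp_pos [0.4097 0.2792 0.2088]
eef_rot [ 179.9837   -0.0303 -112.896 ]
contact_force [-0.6124 -0.9714 -1.165 ]
moment [ 0.0542  0.0018 -0.0096]
gripper_width 0.019720299982633437
gripper_force 34.99033570289612
[[-0.001, -0.0, 0.026, 0.0, 0.0, 0.001], [-0.0, -0.001, 0.026, 0.0, 0.0, 0.0], [-0.001, -0.0, 0.026, 0.0, 0.0, 0.001]]
[ 0.4899 -0.0364  0.0695] [ 0.5288 -0.0533  0.087 ] 0.042418678399063214 keeper 52.7281240264565
[201.8719 189.4272]
[223.1843 309.3119]
```

View pics/s3.png

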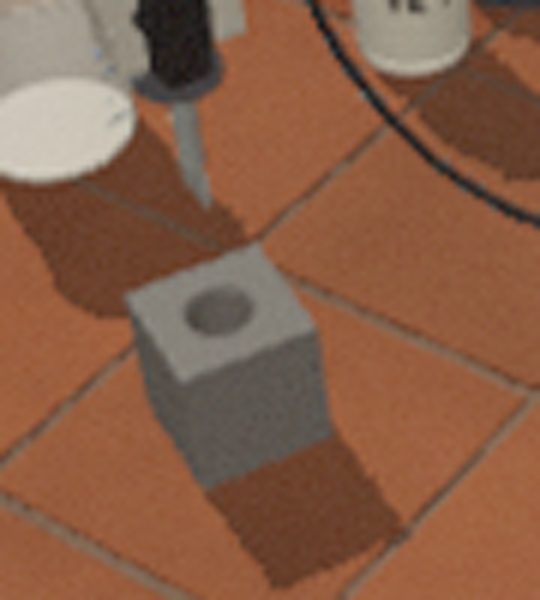

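Request:
carry_out(
  targets=[
    [-0.001, -0.001, 0.05, 0, 0, 0.001],
    [-0.001, 0, 0.05, 0, 0, 0],
    [0, 0, 0.05, 0, 0, 0],
    [0, 0, 0.05, 0, 0, 0],
    [0, 0, 0.03, 0, 0, 0],
  ],
)

```text
time_s: 11.15
tcp_pos: [0.4107, 0.279, 0.093]
eef_rot: [180.0, -0.1, -113.1]
contact_force: [0.2, 1.0, -1.0]
gripper_width: 0.0198
gripper_force: 35.0
```

Request:
carry_out(
  targets=[
    [0, 0, 0.012, 0, 0, 0],
    [0, 0, 0, 0, 0, 0],
    [0, 0, 0, 0, 0, 0],
  ],
)

```text
time_s: 11.52
tcp_pos: [0.4112, 0.2805, 0.0889]
eef_rot: [-180.0, 0.1, -113.1]
contact_force: [0.0, -0.2, -0.9]
gripper_width: 0.0202
gripper_force: 35.0
```

Request:
carry_out(
  targets=[
    [0, 0, 0.003, 0, 0, 0],
    [0, 0, 0.003, 0, 0, 0],
    [0, 0, 0, 0, 0, 0],
  ],
)

```text
time_s: 11.9
tcp_pos: [0.411, 0.2804, 0.086]
eef_rot: [-180.0, 0.1, -113.1]
contact_force: [-2.4, -0.2, 7.9]
gripper_width: 0.0197
gripper_force: 35.0
```

Request:
carry_out(
  targets=[
    [0, 0, 0, 0, 0, 0],
    [0, 0, 0, 0, 0, 0],
    [0, 0, 0, 0, 0, 0],
    [0, 0, 0, 0, 0, 0],
    [0, 0, 0, 0, 0, 0],
  ],
  hand=0.8,
)

```text
time_s: 12.52
tcp_pos: [0.4107, 0.28, 0.085]
eef_rot: [180.0, -0.0, -113.1]
contact_force: [-0.4, -1.1, -0.4]
gripper_width: 0.0641
gripper_force: 0.0
```

Request:
carry_out(
  targets=[
    [0, 0, -0.04, 0, 0, 0],
    [0, 0, -0.06, 0, 0, 0],
    [0, 0, -0.06, 0, 0, 0],
    [0, 0, -0.07, 0, 0, 0],
    [0, 0, 0, 0, 0, 0],
  ],
)

```text
time_s: 13.15
tcp_pos: [0.4119, 0.2813, 0.2028]
eef_rot: [-179.9, 0.3, -113.1]
contact_force: [-0.6, 0.3, -0.4]
gripper_width: 0.0702
gripper_force: 0.0
```

```bash
python3 - <<'E'
from h import *
from fit import *
st(); plan(.523,.0093,.20,-76.2,8)
crop("top","t4",215,185,200,110,4)
E
```

```text
time_s 13.15
joints [ 56.9792   5.0629 -24.0143   0.0439 -60.6209 -80.0723]
tcp_pos [0.4119 0.2813 0.2028]
eef_rot [-179.9101    0.2908 -113.0714]
contact_force [-0.6     0.3243 -0.4091]
moment [ 0.0988 -0.065  -0.0332]
gripper_width 0.07016574871980344
gripper_force 0.0
[[0.052, -0.052, 0.001, 0.0, 0.0, -0.077], [0.056, -0.048, 0.001, 0.0, 0.0, -0.077], [0.059, -0.043, 0.001, 0.0, 0.0, -0.077], [0.063, -0.038, 0.001, 0.0, 0.0, -0.077], [0.065, -0.033, 0.0, 0.0, 0.0, -0.077]]
[[0.068, -0.028, 0.001, 0.0, 0.0, -0.077], [0.07, -0.023, 0.0, 0.0, 0.0, -0.076], [0.072, -0.016, 0.001, 0.0, 0.0, -0.077]]
```

View pics/t4.png

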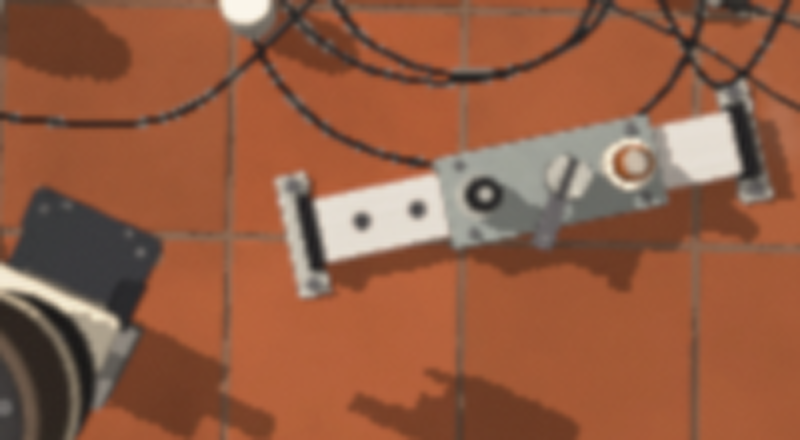

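Request:
carry_out(
  targets=[
    [0.052, -0.052, 0.001, 0, 0, -0.077],
    [0.056, -0.048, 0.001, 0, 0, -0.077],
    [0.059, -0.043, 0.001, 0, 0, -0.077],
    [0.063, -0.038, 0.001, 0, 0, -0.077],
    [0.065, -0.033, 0, 0, 0, -0.077],
  ],
)

```text
time_s: 13.82
tcp_pos: [0.4794, 0.1087, 0.1969]
eef_rot: [179.9, -0.0, -89.8]
contact_force: [0.3, -0.3, -0.2]
gripper_width: 0.0702
gripper_force: 0.0
```

Request:
carry_out(
  targets=[
    [0.068, -0.028, 0.001, 0, 0, -0.077],
    [0.07, -0.023, 0, 0, 0, -0.076],
    [0.072, -0.016, 0.001, 0, 0, -0.077],
    [0, 0, 0, 0, 0, 0],
    [0, 0, 0, 0, 0, 0],
  ],
)

```text
time_s: 14.45
tcp_pos: [0.5211, 0.0078, 0.1961]
eef_rot: [179.9, 0.0, -76.3]
contact_force: [-1.0, -0.1, 0.5]
gripper_width: 0.0703
gripper_force: 0.0
```

```bash
python3 - <<'E'
from h import *
st(); plan(.523,.0093,.08,-76.2,4)
crop("scene","s5",180,140,240,160,3)
E
```

```text
time_s 14.45
joints [ 22.4345   7.8279 -21.713   -0.0187 -60.5522  -8.7089]
tcp_pos [0.5211 0.0078 0.1961]
eef_rot [179.9055   0.002  -76.2836]
contact_force [-0.9875 -0.133   0.4858]
moment [ 0.1075 -0.0029  0.0108]
gripper_width 0.07033477796396113
gripper_force 0.0
[[-0.001, -0.001, 0.058, 0.0, 0.0, -0.0], [-0.0, -0.001, 0.058, 0.0, 0.0, -0.0], [-0.001, -0.001, 0.058, 0.0, 0.0, -0.001], [-0.0, -0.001, 0.058, 0.0, 0.0, -0.0]]
```

View pics/s5.png

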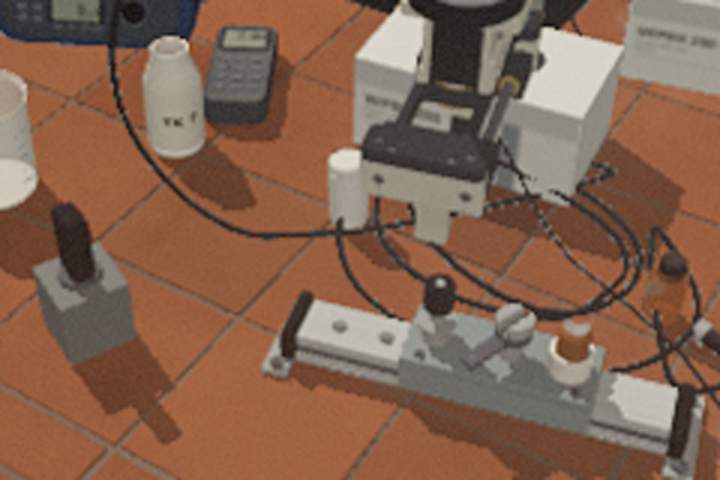

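Request:
carry_out(
  targets=[
    [-0.001, -0.001, 0.05, 0, 0, 0],
    [0, -0.001, 0.06, 0, 0, 0],
    [-0.001, -0.001, 0.06, 0, 0, 0],
    [0, -0.001, 0.06, 0, 0, 0],
    [0, 0, 0, 0, 0, 0],
  ],
)

```text
time_s: 15.12
tcp_pos: [0.5216, 0.0097, 0.0802]
eef_rot: [179.7, -0.0, -76.2]
contact_force: [0.0, 0.4, 0.2]
gripper_width: 0.0699
gripper_force: 0.0
```

Request:
carry_out(
  targets=[
    [0, 0, 0, 0, 0, 0],
    [0, 0, 0, 0, 0, 0],
    [0, 0, 0, 0, 0, 0],
    [0, 0, 0, 0, 0, 0],
    [0, 0, 0, 0, 0, 0],
  ],
  hand=0,
  squeeze=10,
)

```text
time_s: 15.75
tcp_pos: [0.5234, 0.0093, 0.0823]
eef_rot: [-180.0, 0.0, -76.2]
contact_force: [0.7, 0.3, -0.7]
gripper_width: 0.0256
gripper_force: 0.0
```

Request:
carry_out(
  targets=[
    [0, 0, 0, 0, 0, 0],
    [0, 0, 0, 0, 0, 0],
  ],
)

```text
time_s: 16.0
tcp_pos: [0.5227, 0.0091, 0.0822]
eef_rot: [179.9, -0.0, -76.2]
contact_force: [-3.4, 0.0, 5.4]
gripper_width: 0.024
gripper_force: 10.0
```

Request:
carry_out(
  targets=[
    [0, 0, 0, 0, 0, 0],
    [0, 0, 0, 0, 0, 0],
    [0, 0, 0, 0, 0, 0],
  ],
  squeeze=40,
)

```text
time_s: 16.38
tcp_pos: [0.5227, 0.0091, 0.0822]
eef_rot: [179.9, -0.0, -76.2]
contact_force: [-3.8, 0.4, 6.7]
gripper_width: 0.0231
gripper_force: 40.0
```

Request:
carry_out(
  targets=[
    [0, 0, -0.008, 0, 0, 0],
    [0, 0, -0.01, 0, 0, 0],
    [0, 0, -0.01, 0, 0, 0],
    [0, 0, 0, 0, 0, 0],
  ],
)

```text
time_s: 16.88
tcp_pos: [0.5227, 0.0091, 0.096]
eef_rot: [179.9, 0.0, -76.2]
contact_force: [-2.1, -2.6, -6.0]
gripper_width: 0.0233
gripper_force: 40.0
```

```bash
python3 - <<'E'
from h import *
st()
E
```

```text
time_s 16.875
joints [ 22.5155  14.1936 -28.7671  -0.0198 -47.1013  -8.7154]
tcp_pos [0.5227 0.0091 0.096 ]
eef_rot [179.9366   0.0049 -76.2134]
contact_force [-2.0648 -2.5877 -6.0249]
moment [-0.3544  0.8399 -0.0061]
gripper_width 0.023338273595390067
gripper_force 39.99899089336395
```

Request:
carry_out(
  targets=[
    [-0.012, 0, 0, 0, 0, 0],
    [-0.018, 0, 0, 0, 0, 0],
    [-0.02, 0, 0, 0, 0, 0],
    [-0.018, 0, 0, 0, 0, 0],
    [-0.012, 0, 0, 0, 0, 0],
  ],
)

```text
time_s: 17.5
tcp_pos: [0.5133, 0.0489, 0.0959]
eef_rot: [180.0, -0.0, -76.2]
contact_force: [-3.4, -4.5, -5.7]
gripper_width: 0.0231
gripper_force: 40.0
```

Request:
carry_out(
  targets=[
    [0, 0, 0, 0, 0, 0],
    [0, 0, 0, 0, 0, 0],
  ],
)

```text
time_s: 17.75
tcp_pos: [0.5133, 0.0489, 0.0958]
eef_rot: [180.0, 0.1, -76.2]
contact_force: [-5.7, 0.8, -4.4]
gripper_width: 0.0235
gripper_force: 40.0
```

```bash
python3 - <<'E'
from h import *
st(); p=r.get_state()["tcp_pos"]-[.5227,.0091,.096]; M=R.from_euler('z',-76.2,degrees=True).as_matrix(); print("tool x,perp shift",M.T@p)
E
```

```text
time_s 17.75
joints [ 27.2298  13.5813 -29.6453  -0.0794 -46.7859 -13.3647]
tcp_pos [0.5133 0.0489 0.0958]
eef_rot [179.9745   0.0534 -76.1894]
contact_force [-5.6544  0.842  -4.4272]
moment [ 0.4858  1.8973 -0.0078]
gripper_width 0.023484650326289862
gripper_force 39.998794198036194
tool x,perp shift [-0.0409  0.0004 -0.0002]
```

Request:
carry_out(
  targets=[
    [0.0015, 0, 0, 0, 0, 0],
    [0, 0, 0.008, 0, 0, 0],
    [0, 0, 0.006, 0, 0, 0],
    [0, 0, 0.004, 0, 0, 0],
    [0, 0, 0, 0, 0, 0],
  ],
)

```text
time_s: 18.38
tcp_pos: [0.5136, 0.048, 0.0868]
eef_rot: [180.0, 0.0, -76.2]
contact_force: [-5.5, 0.9, -4.3]
gripper_width: 0.0229
gripper_force: 40.0
```

Request:
carry_out(
  targets=[
    [0, 0, 0.004, 0, 0, 0],
    [0, 0, 0.003, 0, 0, 0],
    [0, 0, 0.002, 0, 0, 0],
    [0, 0, 0, 0, 0, 0],
  ],
)

```text
time_s: 18.88
tcp_pos: [0.5136, 0.0479, 0.0825]
eef_rot: [180.0, 0.0, -76.2]
contact_force: [-6.1, 0.1, -3.7]
gripper_width: 0.0232
gripper_force: 40.0
```

Request:
carry_out(
  targets=[
    [0, 0, 0.001, 0, 0, 0],
    [0, 0, 0.001, 0, 0, 0],
    [0, 0, 0.001, 0, 0, 0],
    [0, 0, 0, 0, 0, 0],
  ],
)

```text
time_s: 19.38
tcp_pos: [0.5137, 0.0477, 0.0822]
eef_rot: [-180.0, 0.0, -76.2]
contact_force: [-9.8, -0.4, 8.7]
gripper_width: 0.0228
gripper_force: 40.0
```

```bash
python3 - <<'E'
from h import *
st(); print(r.close_job())
E
```

```text
time_s 19.375
joints [ 27.1166  14.6378 -30.5057  -0.0188 -44.8505 -13.2765]
tcp_pos [0.5137 0.0477 0.0822]
eef_rot [-179.9971    0.0143  -76.1732]
contact_force [-9.8385 -0.3854  8.6551]
moment [ 0.045   3.622  -0.0298]
gripper_width 0.02284384924495837
gripper_force 40.00199496746063
the job is handed in; nothing more can be done
None
```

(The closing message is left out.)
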